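# Dump salvaged connector blocks through the locking tip tray

## Robot

A 6-joint arm with a two-finger parallel gripper is mounted at the origin on the work surface. World frame = base frame: x ahead of the robot, y to its left, z up, the work surface at z = 0. Lengths are in mm, angles in rad, forces in N, time in s.
With the tool pointing down it reaches from about 275 to 825 mm from the base axis. Payload 4.9 kg.
Tool frame: the origin (TCP) lies at the very end of the fingers, on their centre line; the grasp point (between the pads) lies 19 mm behind it; z points along the fingers, y is the line along which they close (so a half turn about z gives the same grasp; the last joint's range is limited). The gripper opens to 85 mm and grips with 20 to 120 N. Pads are 22 mm wide; open, the fingers measure 114 mm over their backs; the gripper's body (76 mm by 85 mm) begins 54 mm behind the grasp point. The pads swing forward as they close: fully open they stand 13 mm farther back than shut.
Start: joints at [1.023, 0.326, -0.193, 1.052, 0, 1.437], TCP at [221.147, 503.6, 231.281] pointing down, gripper open.
Joint ranges: [-2.65, 2.65], [-0.97, 1.79], [-1.3, 1.35], [-1.93, 2.1], [-1.47, 1.37], [-3.14, 3.14]. Speed limits (rad/s): [2.57, 2.57, 3.14, 3.14, 3.14, 3.14].

## Interface

Orientations are given as a unit quaternion [x, y, z, w].
In Python, from rig import readout, cams, robot gives the robot as it stands.
- The arm moves only by the tool step_arm, never from a script. Its argument "steps" is a list of rows, each a list of 6 numbers: the shift along the world's x, y, z in mm, then the turn, a rotation vector about the world's x, y, z in degrees. A call has 1 to 10 rows; each row shifts and turns the commanded pose from where the row before left it; what a row does not reach is not made up. A row lasts 1/8 s, in which the tool goes at most 62.5 mm and 10.7 degrees, less where a joint would pass 70% of its speed; a pose out of reach is approached as far as the arm can. A call with a gripper value outside its range is refused whole. "claw" is the opening, from -1 (shut) to 1 (fully open), set as the call begins (left out, the last holds). The fingers move at their own pace and stop on an object; "grip_force" is the grip in N (left out, the last holds). Time passes only in rows, so rows that do not move let the fingers close. It gives the time, the measured TCP pose, the force, the opening and the grip force at its end, in the units of the state.
- readout.get_state(): the state, without advancing time (a new reading comes with each control period).
- cams.snapshot(name): name is "side" or "top" or "wrist"; returns a dict with "img" (480x640x3 uint8, red, green, blue), "range_z" (480x640 float32, mm along the optical axis (not along the pixel's ray), 0 where there is no reading), "fovy" (degrees; the focal length in pixels is half the picture's height over the tangent of half this angle, whatever the lens; pixels are square), "cx", "cy" (the principal point, pixels), "origin" and "attitude" of the camera in the world. Camera axes: x right, y up, looking along -z (the intrinsics and any distortion apply to the point x, -y, -z); pixel columns grow to the right and rows downward; lengths in mm; the calibration is good to about 2 mm. A picture is of the moment at which its call begins.
- robot.job_done(): hands the job in; it is judged then, once.
Trained networks look in a picture, given as the dict that the camera call returned (one of the last four; its "shot" number tells which), for a name from the list of things; names that differ only in an ending like _2 or _b are one class to them, and where a whole thing is asked for, a point or a joint stands for the part that bears it (a point fixed in the world has none). Each returns a list of dicts, best first, with "score" (0 to 1); they miss things now and then, are a little off and sometimes report something else, mostly with a low value. They report only what shows in the picture. A call takes as long as a camera call. They do not tell look-alikes from the thing itself.
- cams.find_in(picture, name): "position" ([x, y, z] in mm, in world coordinates, good to about 4 mm: the middle of the surface that is visible of it).
- cams.outline_of(picture, name): "region" (480x640 bool, what is visible of it).
- cams.pinpoint(picture, name): "position" ([x, y, z] in mm, in world coordinates, good to about 4 mm: a listed point, or the origin of a listed thing).
The state is a dict: "clock": time; "joint_positions": joint angles; "joint_velocities": joint speeds; "joint_efforts": joint torques, N m; "tcp_pos": TCP position; "orientation": TCP orientation; "wrist_force": force on the tool from outside, world axes, zero at the start; "wrist_torque": the same for the moment, N m; "grip_width": finger opening in mm; "finger_force": force on a finger pad.
Only numpy, scipy, OpenCV 4.12 (cv2) and the standard library are available. Lean on these libraries where they do the work, as an engineer would, in place of code of your own. Each camera call takes 0.05 s, during which the arm holds its last target. There are 200 camera calls.

## Task

Put every loose orange connector block from the bench onto the aluminium tray; when they all lie on it, slacken both orange lock knobs anticlockwise to their end stops, and only then push the orange plunger all the way down so that the tray tips and all the blocks slide into the blue bin. Let the plunger come fully back up so the tray is level, then turn both knobs clockwise to their stops again so they are tight. Leave the multimeter, screwdriver and tape roll where they lie.

Things in the scene. Friction and masses are not known exactly. Their poses are not given: they have to be found in the camera images.
- plunger (a joint): Sprung dump plunger of the dump fixture, vertical slide: 0 up, 0.060 m = fully down on its stop; a spring and the tray's weight push it back up (6 to 10 N with an empty to full tray, up to 13 N while moving). It is linked to the tray: 15 rad of tray tilt per metre of stroke.
- plunger_top (a point): Centre of the flat top of the plunger's orange mushroom head (56 mm diameter, 14 mm thick, on a 20 mm steel rod over a grey column). 130 mm above the bench when up, 70 mm when fully down; moves with the head.
- tray (a joint): Tilt of the tray: 0 level, 0.9 rad fully tipped. Moved by the plunger only; the blue bin lies below its open edge. Do not handle it directly.
- tray_mid (a point): Centre of the tray's floor, on its top face, 90 mm above the bench when level. Aluminium tray over a solid housing, 156 (x) by 140 mm (y) outside, 3 mm walls 30 mm high on three sides; the open +y edge is the hinge: the -y end rises and pieces slide off towards +y. Level, its axes are the fixture's: from here the plunger stands at (-130, +140) mm, the knobs at (-55, -115) and (+55, -115).
- bin_floor (a point): Centre of the inner floor of the fixed blue open bin, 12 mm above the bench; outside 180 (x) by 160 (y) mm, walls 4 mm thick, rim 54 mm above this floor; axes as the fixture's; 148 mm towards the tray's +y from the tray's middle.
- knob_near (a joint): Orange captive bolt knob nearer the robot, on a post at the tray's closed end, locking the tray: 0 = tight (end stop), 2.2 rad = fully slackened (end stop); grows anticlockwise seen from above. Turns with light friction (0.05 N m) and stays where left. At 0 its grip bar lies along the fixture's x.
- knob_near_grip (a point): Point on that knob's axis at the height to grip, 137 mm above the bench. The grip is a bar 42 mm long along this point's own x (turns with the knob), 14 mm wide along its y, its top 7 mm above this point and its foot 25 mm below, where a 44 mm disc begins.
- knob_far (a joint): The same kind of knob, farther from the robot; same values.
- knob_far_grip (a point): As knob_near_grip, for the far knob.
- block0: Loose orange high-voltage connector block with a black, grey or white end, a plain box 46 (x) x 30 (y) x 28 mm (z), about 60 g; origin at the centre of its underside (z up out of it; it may come to lie on another face if dropped). Absent in some starts.
- block1: Loose orange high-voltage connector block with a black, grey or white end, a plain box 46 (x) x 30 (y) x 28 mm (z), about 60 g; origin at the centre of its underside (z up out of it; it may come to lie on another face if dropped). Absent in some starts.
- block2: Loose orange high-voltage connector block with a black, grey or white end, a plain box 46 (x) x 30 (y) x 28 mm (z), about 60 g; origin at the centre of its underside (z up out of it; it may come to lie on another face if dropped). Absent in some starts.
- block3: Loose orange high-voltage connector block with a black, grey or white end, a plain box 46 (x) x 30 (y) x 28 mm (z), about 60 g; origin at the centre of its underside (z up out of it; it may come to lie on another face if dropped). Absent in some starts.
- block4: Loose orange high-voltage connector block with a black, grey or white end, a plain box 46 (x) x 30 (y) x 28 mm (z), about 60 g; origin at the centre of its underside (z up out of it; it may come to lie on another face if dropped). Absent in some starts.
- meter: Yellow multimeter, bystander, 85 x 160 x 35 mm, origin under its centre, long axis its y.
- driver: Red-handled screwdriver lying on the bench, bystander, 200 mm along its x, 26 mm thick, origin under its middle.
- tape: Yellow roll of tape lying flat, bystander, 90 mm across, 20 mm high, origin under its centre.
Mind the look-alikes: they are no part of the job. Leave any turquoise or yellow look-alike of the block2 alone.

How it is judged (in metres and radians):
On the way, in this order (a step that is already met when the one before it is completed fails the run):
1. all blocks lie at rest on the level tray (x of block0 in the frame of tray_mid between -0.078 and 0.078 m and y of block0 in the frame of tray_mid between -0.07 and 0.07 m and z of block0 in the frame of tray_mid between -0.01 and 0.035 m and linear speed of each of block0, block1, block2, block3, block4 below 0.03 m/s and x of block1 in the frame of tray_mid between -0.078 and 0.078 m and y of block1 in the frame of tray_mid between -0.07 and 0.07 m and z of block1 in the frame of tray_mid between -0.01 and 0.035 m and x of block2 in the frame of tray_mid between -0.078 and 0.078 m and y of block2 in the frame of tray_mid between -0.07 and 0.07 m and z of block2 in the frame of tray_mid between -0.01 and 0.035 m and x of block3 in the frame of tray_mid between -0.078 and 0.078 m and y of block3 in the frame of tray_mid between -0.07 and 0.07 m and z of block3 in the frame of tray_mid between -0.01 and 0.035 m and x of block4 in the frame of tray_mid between -0.078 and 0.078 m and y of block4 in the frame of tray_mid between -0.07 and 0.07 m and z of block4 in the frame of tray_mid between -0.01 and 0.035 m and value of joint tray below 0.08 rad), for 0.2 s.
2. both lock knobs slackened to their end stops (over 2.05 of 2.2 rad) (value of joint each of knob_near, knob_far above 2.05 rad), for 0.2 s.
3. plunger pushed fully down (over 56 of 60 mm) (value of joint plunger above 0.056 m), for 0.2 s.
4. all blocks are in the bin and the plunger is back up (under 4 mm) (x of block0 in the frame of bin_floor between -0.09 and 0.09 m and y of block0 in the frame of bin_floor between -0.08 and 0.08 m and z of block0 in the frame of bin_floor between -0.01 and 0.065 m and x of block1 in the frame of bin_floor between -0.09 and 0.09 m and y of block1 in the frame of bin_floor between -0.08 and 0.08 m and z of block1 in the frame of bin_floor between -0.01 and 0.065 m and x of block2 in the frame of bin_floor between -0.09 and 0.09 m and y of block2 in the frame of bin_floor between -0.08 and 0.08 m and z of block2 in the frame of bin_floor between -0.01 and 0.065 m and x of block3 in the frame of bin_floor between -0.09 and 0.09 m and y of block3 in the frame of bin_floor between -0.08 and 0.08 m and z of block3 in the frame of bin_floor between -0.01 and 0.065 m and x of block4 in the frame of bin_floor between -0.09 and 0.09 m and y of block4 in the frame of bin_floor between -0.08 and 0.08 m and z of block4 in the frame of bin_floor between -0.01 and 0.065 m and value of joint plunger below 0.004 m), for 0.2 s.
At the end, for the whole second after the job is handed in: Every block present rests in the blue bin (its origin inside the bin's outline and no more than 11 mm above its rim), both knobs are tight (under 0.12 rad), the plunger is up (under 4 mm) and the tray level with it (all of step 4 and linear speed of each of block0, block1, block2, block3, block4 below 0.03 m/s and value of joint each of knob_near, knob_far below 0.12 rad); the robot touches nothing.
It fails at once if the plunger is pushed (over 20 mm) while a lock knob is not slackened (under 1.9 rad) (value of joint plunger above 0.02 m and value of joint any of knob_near, knob_far below 1.9 rad).
It fails at once if the meter is moved by more than 40 mm (distance of meter from where it was at the start of the episode above 0.04 m).
It fails at once if the driver is moved by more than 40 mm (distance of driver from where it was at the start of the episode above 0.04 m).
It fails at once if the tape is moved by more than 40 mm (distance of tape from where it was at the start of the episode above 0.04 m).
Of block0, block1, block2, block3, block4 only 2 to 4 are there at a start; the rules pass over those that are not, and their reading is None.
At some moment in a run one of block0, block1, block2, block3, block4 may be knocked a few centimetres aside while the robot is not near it.
Once in a run the grip may slacken for a moment while it holds something.
It also fails if it takes over 210 s, if anything falls off the work surface, if the arm or the gripper's body presses on something with over 40 N, if the wrist force passes 120 N, or if a joint passes its speed limit or range.

## Working session

There is one attempt and no reset: what is moved stays moved. The work goes in short steps, Python scripts to look and compute and a tool call to move; the robot and the scene stay as the last step left them, time stands still between calls to the robot, and variables do not carry over. Pictures are saved under pics/ and viewed, at most 14 in all, crops included, and the job is handed in when it is done.

Besides the shell and the picture viewer there is one more tool, called as name([rows], argument=value, ...), one row to a line, values as JSON. step_arm: Moves the arm, as the interface text tells. Its arguments: {"type":"object","properties":{"steps":{"type":"array","items":{"type":"array","items":{"type":"number"}}},"claw":{"type":"number"},"grip_force":{"type":"number"}},"required":["steps"]}

```bash
mkdir -p pics; ls; cat > h.py <<'E'
import numpy as np, cv2
from rig import readout, cams, robot
from scipy.spatial.transform import Rotation as R
def save(p,n,crop=None,scale=1):
    im=p["img"][:,:,::-1]
    if crop: x0,y0,x1,y1=crop; im=im[y0:y1,x0:x1]
    if scale!=1: im=cv2.resize(im,None,fx=scale,fy=scale,interpolation=cv2.INTER_CUBIC)
    cv2.imwrite("pics/"+n,im)
E
python3 - <<'E'
from h import *
for c in ("top","side"):
    p=cams.snapshot(c); save(p,c+"0.png"); print(c,{k:v for k,v in p.items() if k not in("img","range_z")})
    for n in ["plunger_top","tray_mid","bin_floor","knob_near_grip","knob_far_grip","block0","block1","block2","meter","driver","tape"]:
        r=cams.pinpoint(p,n)
        print(n,[(np.round(d["position"]).tolist(),round(d["score"],2)) for d in r][:6])
E
```

```text
pics
top {'fovy': 55.680279441408764, 'cx': 318.61610556990547, 'cy': 245.0698038324955, 'origin': array([ 428.76070569,   10.98900263, 1189.59516848]), 'attitude': array([-0.03840333,  0.03870202,  0.70920314, -0.70289277]), 'shot': 1}
plunger_top [([430.0, 229.0, 129.0], 0.91)]
tray_mid [([574.0, 107.0, 87.0], 0.84)]
bin_floor [([558.0, 254.0, 13.0], 0.91)]
knob_near_grip [([533.0, -14.0, 136.0], 0.82), ([646.0, 3.0, 134.0], 0.32)]
knob_far_grip [([645.0, 2.0, 132.0], 0.69)]
block0 [([354.0, -250.0, -0.0], 0.8), ([448.0, -187.0, 2.0], 0.74), ([443.0, -422.0, -1.0], 0.7), ([518.0, -302.0, 1.0], 0.67), ([427.0, -312.0, -1.0], 0.47)]
block1 [([354.0, -250.0, -0.0], 0.8), ([448.0, -187.0, 2.0], 0.74), ([443.0, -422.0, -1.0], 0.7), ([518.0, -302.0, 1.0], 0.67), ([427.0, -312.0, -1.0], 0.47)]
block2 [([354.0, -250.0, -0.0], 0.8), ([448.0, -187.0, 2.0], 0.74), ([443.0, -422.0, -1.0], 0.7), ([518.0, -302.0, 1.0], 0.67), ([427.0, -312.0, -1.0], 0.47)]
meter [([709.0, -253.0, 3.0], 0.61)]
driver [([591.0, -438.0, -2.0], 0.83)]
tape [([456.0, 389.0, 0.0], 0.79)]
side {'fovy': 52.0426291796357
[... 344 characters left out ...]
]
knob_far_grip [([647.0, 6.0, 135.0], 0.69), ([558.0, 258.0, 12.0], 0.3)]
block0 [([440.0, -416.0, 1.0], 0.88), ([451.0, -186.0, -2.0], 0.86), ([421.0, -314.0, 2.0], 0.75), ([519.0, -308.0, -0.0], 0.75), ([356.0, -254.0, -0.0], 0.68)]
block1 [([440.0, -416.0, 1.0], 0.88), ([451.0, -186.0, -2.0], 0.86), ([421.0, -314.0, 2.0], 0.75), ([519.0, -308.0, -0.0], 0.75), ([356.0, -254.0, -0.0], 0.68)]
block2 [([440.0, -416.0, 1.0], 0.88), ([451.0, -186.0, -2.0], 0.86), ([421.0, -314.0, 2.0], 0.75), ([519.0, -308.0, -0.0], 0.75), ([356.0, -254.0, -0.0], 0.68)]
meter [([712.0, -250.0, -0.0], 0.73)]
driver [([594.0, -436.0, -1.0], 0.69)]
tape [([454.0, 392.0, -1.0], 0.63), ([556.0, 259.0, 10.0], 0.18)]
```

View pics/top0.png

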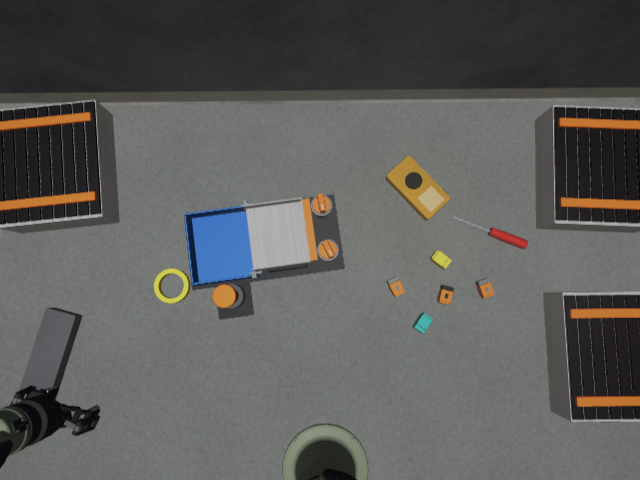

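View pics/side0.png

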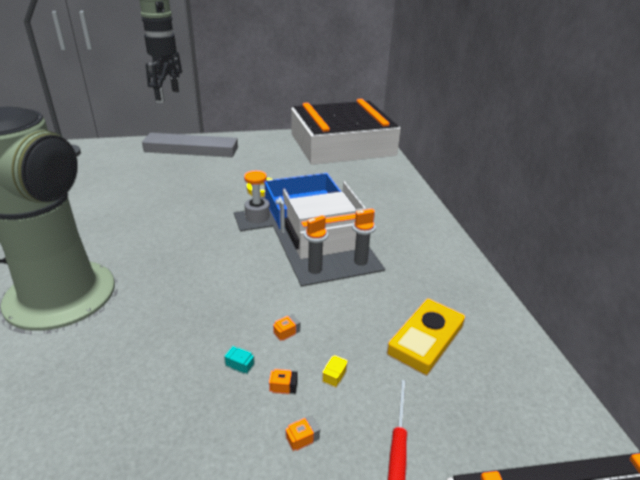

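Top view: the fixture is at (285,240) with knobs at (321,205) and (328,250), and the plunger at (228,295). There are five block-like things. Orange ones are at (396,287), (445,295) and (486,288). The turquoise one at (423,323) and the yellow one at (441,259) are look-alikes. The three orange ones fit the description, and I'll confirm them in a crop while measuring their yaw.

```bash
cat >> h.py <<'E'
def cloud(p):
    f=240/np.tan(np.radians(p["fovy"]/2)); v,u=np.mgrid[0:480,0:640]; z=p["range_z"].astype(float)
    P=np.stack([(u-p["cx"])/f*z,-(v-p["cy"])/f*z,-z],-1)
    return P@R.from_quat(p["attitude"]).as_matrix().T+p["origin"]
def blocks(p,pr=True):
    W=cloud(p); out=[]
    for d in cams.outline_of(p,"block0"):
        m=d["region"]&(p["range_z"]>0); 
        if m.sum()<15: continue
        top=m&(W[...,2]>np.percentile(W[m][:,2],90)-8)
        hsv=cv2.cvtColor(p["img"],cv2.COLOR_RGB2HSV)[m]; h=np.median(hsv[hsv[:,1]>120][:,0]) if (hsv[:,1]>120).any() else -1
        (cx,cy),(a,b),an=cv2.minAreaRect(W[top][:,:2].astype(np.float32))
        if a<b: a,b,an=b,a,an+90
        out.append((cx,cy,np.median(W[top][:,2]),an,h))
        if pr: print("xy %.0f %.0f top %.0f size %.0f %.0f longaxis yaw %.0f hue %.0f score %.2f n%d"%(cx,cy,out[-1][2],a,b,(an+90)%180-90,h,d["score"],m.sum()))
    return out
E
python3 - <<'E'
from h import *
p=cams.snapshot("top"); save(p,"crop.png",(380,240,510,340),5); blocks(p)
W=cloud(p); im=p["img"]; hsv=cv2.cvtColor(im,cv2.COLOR_RGB2HSV)
# fixture yaw: tray floor, bin
for n in ("tray_mid","bin_floor"):
    for d in cams.outline_of(p,n)[:1]:
        m=d["region"]; q=W[m&(p["range_z"]>0)]; print(n,cv2.minAreaRect(q[:,:2].astype(np.float32)),np.percentile(q[:,2],[5,50,95]))
for k in ("knob_near","knob_far","plunger_top"):
    for d in cams.outline_of(p,k)[:2]:
        q=W[d["region"]&(p["range_z"]>0)]; q=q[(q[:,2]>120)]; print(k,d["score"],cv2.minAreaRect(q[:,:2].astype(np.float32)),np.median(q[:,2]))
p=cams.snapshot("side"); blocks(p)
E
```

```text
xy 355 -253 top 27 size 45 30 longaxis yaw -36 hue 88 score 0.79 n238
xy 448 -185 top 27 size 44 29 longaxis yaw 27 hue 15 score 0.70 n216
xy 517 -303 top 27 size 44 30 longaxis yaw 50 hue 29 score 0.57 n228
xy 441 -415 top 28 size 46 30 longaxis yaw 15 hue 14 score 0.55 n291
xy 426 -313 top 28 size 46 31 longaxis yaw -17 hue 15 score 0.49 n248
xy 555 257 top 63 size 181 160 longaxis yaw 8 hue 108 score 0.22 n4490
tray_mid ((584.1226196289062, 108.64400482177734), (175.9100341796875, 175.32920837402344), 8.567371368408203) [ 86.24266166  90.31759834 116.84579093]
bin_floor ((554.4080200195312, 267.14190673828125), (180.94581604003906, 176.80699157714844), 7.5854082107543945) [ 8.17543305 12.47225933 63.99282933]
knob_near 0.77 ((534.4769897460938, -10.940698623657227), (40.519561767578125, 13.419299125671387), 25.979482650756836) 143.23993305983254
knob_near 0.51 ((644.4578857421875, 3.286179542541504), (41.573081970214844, 14.381084442138672), 9.902515411376953) 142.7512174008291
knob_far 0.73 ((0.0, 0.0), (0.0, 0.0), 0.0) nan
knob_far 0.63 ((644.4578857421875, 3.286179542541504), (41.573081970214844, 14.381084442138672), 9.902515411376953) 142.7323141133494
plunger_top 0.68 ((428.085693359375, 231.60348510742188), (54.249568939208984, 50.87095642089844), 89.4444351196289) 129.7842458316345
xy 447 -188 top 27 size 47 31 longaxis yaw 27 hue 14 score 0.98 n515
xy 644 -2 top 141 size 40 12 longaxis yaw 8 hue 14 score 0.74 n339
xy 425 -314 top 27 size 46 32 longaxis yaw -13 hue 15 score 0.72 n648
xy 516 -305 top 27 size 48 31 longaxis yaw 52 hue 29 score 0.72 n603
xy 355 -255 top 27 size 46 31 longaxis yaw -37 hue 89 score 0.64 n589
xy 535 -14 top 142 size 43 16 longaxis yaw 29 hue 14 score 0.62 n393
  return _methods._mean(a, axis=axis, dtype=dtype,
  ret = ret.dtype.type(ret / rcount)
```

View pics/crop.png

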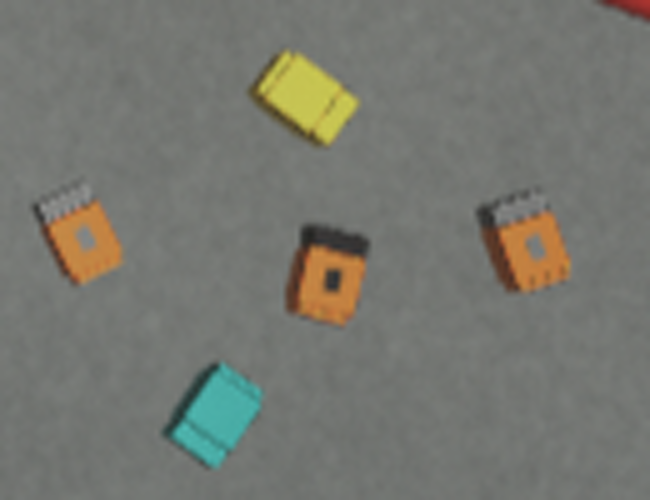

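The crop confirms it: the three orange blocks have grey, black and grey ends, and the other two are turquoise and yellow. Targets are A (448,-187, yaw 27°), B (425,-314, yaw -15°) and C (441,-416, yaw 15°). The fixture is at (574,108) with a yaw of about 7.5°.

```bash
python3 - <<'E'
from h import *
s=readout.get_state(); M=R.from_quat(s["orientation"]).as_matrix(); print(np.round(M,3), s["tcp_pos"],s["clock"], "tool y yaw",np.degrees(np.arctan2(M[1,1],M[0,1])), s["grip_width"])
t=np.array([573,108]);Rm=R.from_euler('z',7.3,degrees=True).as_matrix()[:2,:2]
for n,o in dict(A=(-35,-35),B=(35,-35),C=(0,35),pl=(-130,140),kn=(-55,-115),kf=(55,-115),bin=(0,148)).items(): print(n,np.round(t+Rm@o))
E
```

```text
[[-0.916  0.402 -0.   ]
 [ 0.402  0.916  0.   ]
 [ 0.     0.    -1.   ]] [221.14684319 503.60291014 231.28167933] 1.65 tool y yaw 66.29127339928822 85.42645191826766
A [543.  69.]
B [612.  78.]
C [569. 143.]
pl [426. 230.]
kn [533. -13.]
kf [642.   1.]
bin [554. 255.]
```

step_arm([
  [20, -55, 0, 0, 0, 5],
  [20, -55, 0, 0, 0, 5],
  [20, -55, 0, 0, 0, 5],
  [20, -55, 0, 0, 0, 5],
  [20, -55, 0, 0, 0, 5],
  [20, -55, 0, 0, 0, 5],
  [20, -55, 0, 0, 0, 5],
  [20, -55, 0, 0, 0, 5],
  [20, -55, 0, 0, 0, 5],
  [20, -55, 0, 0, 0, 5],
], claw=1, grip_force=60)

```text
clock: 2.9
tcp_pos: [421.7, -48.4, 231.6]
orientation: [-0.229, 0.974, -0.0, 0.001]
wrist_force: [1.2, 0.1, 0.1]
grip_width: 85.5
finger_force: 0.0
```

step_arm([
  [9, -46, 0, 0, 0, 0],
  [9, -46, -20, 0, 0, 0],
  [8, -46, -20, 0, 0, 0],
  [0, 0, 0, 0, 0, 0],
])

```text
clock: 3.4
tcp_pos: [446.8, -186.8, 189.8]
orientation: [-0.225, 0.974, 0.0, -0.001]
wrist_force: [-0.6, 0.8, 0.2]
grip_width: 85.3
finger_force: 0.0
```

```bash
python3 - <<'E'
from h import *
s=readout.get_state(); print(np.round(s["tcp_pos"],1))
p=cams.snapshot("wrist"); save(p,"w1.png"); blocks(p)
p=cams.snapshot("top"); blocks(p)
E
```

```text
[ 446.8 -186.8  189.8]
xy 516 -303 top 27 size 46 30 longaxis yaw 53 hue 31 score 0.91 n3074
xy 355 -252 top 28 size 46 30 longaxis yaw -36 hue 90 score 0.75 n3560
xy 425 -312 top 27 size 46 30 longaxis yaw -16 hue 18 score 0.71 n3561
xy 441 -414 top 27 size 46 30 longaxis yaw 17 hue 17 score 0.69 n4608
xy 447 -185 top 28 size 46 30 longaxis yaw 26 hue 18 score 0.66 n2572
xy 458 -181 top 28 size 29 23 longaxis yaw -64 hue 15 score 0.70 n108
```

View pics/w1.png

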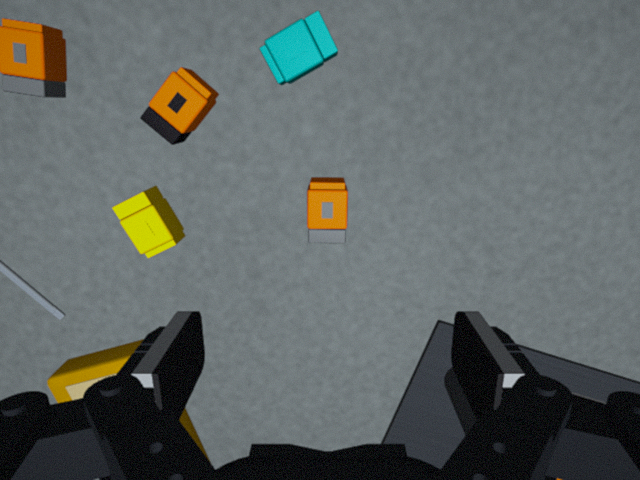

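Wrist view: block A at (328,210) is upright, aligned and centred between the fingers. Descending.

step_arm([
  [0, 1, -50, 0, 0, 0],
  [0, 0, -50, 0, 0, 0],
  [0, 0, -50, 0, 0, 0],
  [0, 0, -25, 0, 0, 0],
  [0, 0, -10, 0, 0, 0],
  [0, 0, 0, 0, 0, 0],
])

```text
clock: 4.35
tcp_pos: [447.5, -182.9, 6.7]
orientation: [-0.228, 0.974, -0.0, 0.0]
wrist_force: [0.3, 0.5, 1.7]
grip_width: 85.8
finger_force: 0.0
```

step_arm([
  [0, 0, 0, 0, 0, 0],
  [0, 0, 0, 0, 0, 0],
  [0, 0, 0, 0, 0, 0],
  [0, 0, 0, 0, 0, 0],
  [0, 0, 0, 0, 0, 0],
  [0, 0, 0, 0, 0, 0],
], claw=-1)

```text
clock: 5.1
tcp_pos: [447.8, -183.9, 7.2]
orientation: [-0.227, 0.974, -0.001, 0.001]
wrist_force: [-0.0, 0.2, 5.9]
grip_width: 28.9
finger_force: 60.0
```

step_arm([
  [0, 0, 20, 0, 0, 0],
  [0, 0, 55, 0, 0, 0],
  [0, 0, 60, 0, 0, 0],
  [0, 0, 60, 0, 0, 0],
  [0, 0, 0, 0, 0, 0],
])

```text
clock: 5.72
tcp_pos: [450.0, -185.1, 206.3]
orientation: [-0.227, 0.974, -0.003, 0.003]
wrist_force: [0.2, -0.7, -1.0]
grip_width: 28.9
finger_force: 59.4
```

step_arm([
  [12, 32, 0, 0, 0, 9],
  [12, 32, 0, 0, 0, 9],
  [12, 32, 0, 0, 0, 9],
  [12, 32, 0, 0, 0, 9],
  [12, 32, 0, 0, 0, 9],
  [12, 31, 0, 0, 0, 9],
  [12, 31, 0, 0, 0, 9],
  [11, 30, 0, 0, 0, 8],
  [0, 0, 0, 0, 0, 0],
])

```text
clock: 6.85
tcp_pos: [541.8, 70.3, 200.0]
orientation: [0.752, -0.66, -0.001, 0.0]
wrist_force: [-0.7, 0.0, -0.3]
grip_width: 28.8
finger_force: 59.4
```

step_arm([
  [1, -1, -40, 0, 0, 0],
  [0, 0, -40, 0, 0, 0],
  [0, 0, -15, 0, 0, 0],
  [0, 0, -5, 0, 0, 0],
  [0, 0, 0, 0, 0, 0],
])

```text
clock: 7.48
tcp_pos: [543.8, 67.3, 102.0]
orientation: [0.75, -0.661, 0.0, -0.0]
wrist_force: [-0.3, 0.1, -0.8]
grip_width: 28.7
finger_force: 59.4
```

step_arm([
  [0, 0, -2, 0, 0, 0],
  [0, 0, -1, 0, 0, 0],
  [0, 0, 0, 0, 0, 0],
])

```text
clock: 7.85
tcp_pos: [543.4, 67.6, 98.6]
orientation: [0.751, -0.661, 0.0, -0.0]
wrist_force: [-0.7, 0.3, -0.4]
grip_width: 28.7
finger_force: 59.4
```

step_arm([
  [0, 0, 0, 0, 0, 0],
  [0, 0, 0, 0, 0, 0],
  [0, 0, 0, 0, 0, 0],
], claw=0.05)

```text
clock: 8.22
tcp_pos: [543.2, 67.6, 98.3]
orientation: [0.751, -0.661, 0.0, -0.0]
wrist_force: [0.2, 0.2, -0.8]
grip_width: 44.7
finger_force: 0.0
```

step_arm([
  [0, 0, 40, 0, 0, 0],
  [0, 0, 60, 0, 0, 0],
  [-12, -30, 10, 0, 0, -9],
  [-12, -60, 0, 0, 0, -10],
  [-12, -60, 0, 0, 0, -10],
  [-12, -60, 0, 0, 0, -10],
  [-12, -60, 0, 0, 0, -10],
  [-12, -60, 0, 0, 0, -10],
  [-12, -30, 0, 0, 0, -10],
  [0, 0, 0, 0, 0, -10],
])

```text
clock: 9.48
tcp_pos: [458.1, -295.0, 208.1]
orientation: [-0.154, 0.988, -0.0, -0.0]
wrist_force: [0.5, -0.4, -0.0]
grip_width: 44.7
finger_force: 0.0
```

```bash
python3 - <<'E'
from h import *
p=cams.snapshot("top"); blocks(p)
p=cams.snapshot("wrist"); blocks(p)
E
```

```text
xy 356 -252 top 28 size 45 30 longaxis yaw -34 hue 88 score 0.63 n263
xy 433 -283 top 27 size 90 42 longaxis yaw 73 hue 15 score 0.58 n180
xy 517 -304 top 27 size 46 31 longaxis yaw 49 hue 29 score 0.55 n259
xy 542 69 top 117 size 46 30 longaxis yaw -83 hue 15 score 0.49 n257
xy 355 -252 top 28 size 46 30 longaxis yaw -36 hue 90 score 0.87 n2992
xy 516 -304 top 27 size 46 31 longaxis yaw 52 hue 31 score 0.77 n2349
xy 425 -312 top 28 size 46 30 longaxis yaw -16 hue 19 score 0.71 n2445
xy 441 -414 top 27 size 46 31 longaxis yaw 18 hue 18 score 0.59 n3046
```

step_arm([
  [-9, -5, 0, 0, 0, -9],
  [-9, -5, 0, 0, 0, -9],
  [-9, -5, -20, 0, 0, -8],
  [-6, -3, -50, 0, 0, -8],
  [0, 0, -50, 0, 0, 0],
  [0, 0, -50, 0, 0, 0],
  [0, 0, -20, 0, 0, 0],
  [0, 0, -10, 0, 0, 0],
  [0, 0, 0, 0, 0, 0],
], claw=0.5)

```text
clock: 10.8
tcp_pos: [426.4, -310.1, 8.3]
orientation: [0.136, 0.991, 0.0, -0.0]
wrist_force: [-0.5, 0.3, 0.9]
grip_width: 64.0
finger_force: 0.0
```

step_arm([
  [0, 0, 0, 0, 0, 0],
  [0, 0, 0, 0, 0, 0],
  [0, 0, 0, 0, 0, 0],
  [0, 0, 0, 0, 0, 0],
  [0, 0, 0, 0, 0, 0],
], claw=-1)

```text
clock: 11.42
tcp_pos: [427.0, -311.3, 9.7]
orientation: [0.137, 0.991, -0.001, 0.001]
wrist_force: [-1.2, 0.3, 6.1]
grip_width: 28.6
finger_force: 60.1
```

step_arm([
  [0, 0, 20, 0, 0, 0],
  [0, 0, 60, 0, 0, 0],
  [0, 0, 60, 0, 0, 0],
  [0, 0, 60, 0, 0, 0],
  [0, 0, 0, 0, 0, 0],
])

```text
clock: 12.05
tcp_pos: [428.7, -312.8, 213.9]
orientation: [0.137, 0.991, -0.003, 0.004]
wrist_force: [1.0, -0.3, -1.4]
grip_width: 28.5
finger_force: 65.2
```

step_arm([
  [23, 48, 0, 0, 0, -8],
  [23, 48, 0, 0, 0, -8],
  [23, 49, 0, 0, 0, -8],
  [23, 49, 0, 0, 0, -8],
  [23, 49, 0, 0, 0, -9],
  [23, 49, 0, 0, 0, -9],
  [23, 49, 0, 0, 0, -9],
  [22, 48, 0, 0, 0, -8],
  [0, 0, 0, 0, 0, 0],
])

```text
clock: 13.18
tcp_pos: [609.3, 81.9, 206.7]
orientation: [0.659, 0.752, -0.0, -0.001]
wrist_force: [-1.4, 0.1, -1.0]
grip_width: 28.3
finger_force: 65.3
```

step_arm([
  [2, -3, -40, 0, 0, 0],
  [0, -1, -40, 0, 0, 0],
  [0, 0, -15, 0, 0, 0],
  [0, 0, -6, 0, 0, 0],
  [0, 0, -4, 0, 0, 0],
  [0, 0, 0, 0, 0, 0],
])

```text
clock: 13.92
tcp_pos: [611.8, 74.5, 104.2]
orientation: [0.661, 0.751, 0.001, 0.001]
wrist_force: [-0.7, -0.5, -0.5]
grip_width: 28.1
finger_force: 65.4
```

step_arm([
  [0, 1, -2, 0, 0, 0],
  [0, 1, -2, 0, 0, 0],
  [0, 0, 0, 0, 0, 0],
])

```text
clock: 14.3
tcp_pos: [611.5, 76.8, 99.7]
orientation: [0.661, 0.751, 0.0, 0.0]
wrist_force: [1.0, 1.4, 0.5]
grip_width: 28.7
finger_force: 65.6
```

step_arm([
  [0, 0, 0, 0, 0, 0],
  [0, 0, 0, 0, 0, 0],
  [0, 0, 0, 0, 0, 0],
], claw=0.05)

```text
clock: 14.68
tcp_pos: [611.1, 76.6, 99.2]
orientation: [0.661, 0.751, -0.0, -0.0]
wrist_force: [-0.4, -0.4, 0.1]
grip_width: 45.0
finger_force: 0.0
```

step_arm([
  [0, 0, 40, 0, 0, 0],
  [0, 0, 60, 0, 0, 0],
  [-18, -40, 10, 0, 0, 9],
  [-18, -60, 0, 0, 0, 10],
  [-18, -60, 0, 0, 0, 10],
  [-18, -60, 0, 0, 0, 10],
  [-18, -60, 0, 0, 0, 10],
  [-18, -60, 0, 0, 0, 10],
  [-18, -50, 0, 0, 0, 10],
  [-18, -40, 0, 0, 0, 10],
])

```text
clock: 15.92
tcp_pos: [470.0, -345.1, 209.3]
orientation: [0.045, 0.999, -0.0, 0.0]
wrist_force: [0.8, -0.6, -0.6]
grip_width: 45.0
finger_force: 0.0
```

```bash
python3 - <<'E'
from h import *
p=cams.snapshot("top"); blocks(p)
p=cams.snapshot("wrist"); blocks(p)
E
```

```text
xy 442 -415 top 27 size 46 31 longaxis yaw 19 hue 14 score 0.76 n250
xy 356 -252 top 28 size 46 30 longaxis yaw -37 hue 88 score 0.73 n238
xy 517 -304 top 28 size 45 31 longaxis yaw 51 hue 29 score 0.66 n248
xy 610 77 top 118 size 46 30 longaxis yaw -90 hue 15 score 0.60 n252
xy 516 -304 top 28 size 46 30 longaxis yaw 52 hue 31 score 0.93 n2292
xy 441 -414 top 28 size 46 30 longaxis yaw 17 hue 18 score 0.91 n2545
xy 355 -252 top 28 size 46 30 longaxis yaw -36 hue 90 score 0.91 n3284
```

step_arm([
  [-10, -24, 0, 0, 0, 8],
  [-10, -23, 0, 0, 0, 7],
  [-9, -23, -20, 0, 0, 7],
  [0, 0, -50, 0, 0, 0],
  [0, 0, -50, 0, 0, 0],
  [0, 0, -50, 0, 0, 0],
  [0, 0, -20, 0, 0, 0],
  [0, 0, -9, 0, 0, 0],
  [0, 0, 0, 0, 0, 0],
], claw=0.5)

```text
clock: 17.25
tcp_pos: [442.5, -412.2, 10.4]
orientation: [-0.145, 0.989, 0.0, -0.0]
wrist_force: [1.3, 1.0, 0.4]
grip_width: 63.8
finger_force: 0.0
```

step_arm([
  [0, 0, 0, 0, 0, 0],
  [0, 0, 0, 0, 0, 0],
  [0, 0, 0, 0, 0, 0],
  [0, 0, 0, 0, 0, 0],
  [0, 0, 0, 0, 0, 0],
], claw=-1)

```text
clock: 17.88
tcp_pos: [442.8, -414.0, 11.9]
orientation: [-0.145, 0.989, -0.001, 0.001]
wrist_force: [-0.4, 1.2, 6.3]
grip_width: 28.3
finger_force: 60.8
```

step_arm([
  [0, 0, 20, 0, 0, 0],
  [0, 0, 60, 0, 0, 0],
  [0, 0, 60, 0, 0, 0],
  [0, 0, 60, 0, 0, 0],
  [0, 0, 0, 0, 0, 0],
])

```text
clock: 18.5
tcp_pos: [444.1, -415.8, 216.5]
orientation: [-0.145, 0.989, -0.005, 0.003]
wrist_force: [0.4, 0.1, -1.4]
grip_width: 28.5
finger_force: 59.9
```

step_arm([
  [12, 50, 0, 0, 0, 8],
  [12, 56, 0, 0, 0, 8],
  [12, 56, 0, 0, 0, 8],
  [12, 56, 0, 0, 0, 8],
  [13, 56, 0, 0, 0, 8],
  [13, 57, 0, 0, 0, 8],
  [13, 57, 0, 0, 0, 8],
  [13, 57, 0, 0, 0, 8],
  [13, 57, 0, 0, 0, 8],
  [12, 56, 0, 0, 0, 8],
])

```text
clock: 19.75
tcp_pos: [566.4, 146.8, 209.2]
orientation: [0.748, -0.663, -0.0, 0.001]
wrist_force: [1.2, -1.2, -0.8]
grip_width: 28.6
finger_force: 59.9
```

step_arm([
  [0, 0, -20, 0, 0, 0],
  [0, 0, -40, 0, 0, 0],
  [0, 0, -25, 0, 0, 0],
  [0, 0, -10, 0, 0, 0],
  [0, 0, 0, 0, 0, 0],
  [0, 0, 0, 0, 0, 0],
])

```text
clock: 20.5
tcp_pos: [567.7, 145.0, 116.3]
orientation: [0.747, -0.665, 0.001, -0.001]
wrist_force: [0.5, 0.8, -0.8]
grip_width: 28.6
finger_force: 59.9
```

step_arm([
  [1, -2, -7, 0, 0, 0],
  [0, 0, -5, 0, 0, 0],
  [0, 0, -2, 0, 0, 0],
  [0, 0, 0, 0, 0, 0],
])

```text
clock: 21.0
tcp_pos: [567.7, 142.8, 101.9]
orientation: [0.747, -0.665, 0.0, 0.0]
wrist_force: [-2.2, -0.9, 4.7]
grip_width: 29.0
finger_force: 60.4
```

step_arm([
  [0, 0, 0, 0, 0, 0],
  [0, 0, 0, 0, 0, 0],
  [0, 0, 0, 0, 0, 0],
], claw=0.05)

```text
clock: 21.38
tcp_pos: [567.8, 143.0, 101.1]
orientation: [0.747, -0.665, -0.0, 0.0]
wrist_force: [0.3, -0.8, 0.6]
grip_width: 44.8
finger_force: 0.0
```

step_arm([
  [0, 0, 30, 0, 0, 0],
  [0, 0, 60, 0, 0, 0],
  [-20, -10, 30, 0, 0, -9],
  [-20, -40, 30, 0, 0, -10],
  [-20, -40, 0, 0, 0, -10],
  [-20, -40, 0, 0, 0, -10],
  [-10, -40, 0, 0, 0, -10],
  [0, -30, 0, 0, 0, -10],
  [0, -30, 0, 0, 0, -10],
])

```text
clock: 22.5
tcp_pos: [477.7, -88.1, 251.5]
orientation: [-0.236, 0.972, -0.0, 0.0]
wrist_force: [0.5, 0.1, -0.6]
grip_width: 45.2
finger_force: 0.0
```

```bash
python3 - <<'E'
from h import *
p=cams.snapshot("top"); save(p,"t2.png",(160,170,380,335),3); blocks(p)
W=cloud(p)
for d in cams.outline_of(p,"knob_near")+cams.outline_of(p,"knob_far"):
        q=W[d["region"]&(p["range_z"]>0)]; q=q[(q[:,2]>120)&(q[:,2]<150)]; 
        if len(q)>10: print(d["score"],cv2.minAreaRect(q[:,:2].astype(np.float32)),np.median(q[:,2]))
p=cams.snapshot("side"); blocks(p)
E
```

```text
xy 543 69 top 118 size 46 30 longaxis yaw -84 hue 16 score 0.80 n250
xy 610 77 top 117 size 45 30 longaxis yaw -82 hue 15 score 0.73 n247
xy 566 142 top 117 size 45 28 longaxis yaw -85 hue 15 score 0.66 n241
0.53 ((534.2120971679688, -11.082645416259766), (39.36137390136719, 13.476637840270996), 25.9604434967041) 143.2069741795226
0.48 ((643.762451171875, 3.374361038208008), (41.349056243896484, 14.030040740966797), 10.551161766052246) 142.5996646450501
xy 355 -254 top 27 size 48 30 longaxis yaw -39 hue 89 score 0.98 n624
xy 516 -306 top 27 size 46 31 longaxis yaw 52 hue 29 score 0.85 n535
xy 566 122 top 117 size 88 33 longaxis yaw 90 hue 15 score 0.76 n258
xy 609 75 top 117 size 48 30 longaxis yaw -81 hue 16 score 0.54 n151
xy 539 68 top 118 size 40 26 longaxis yaw -84 hue 16 score 0.53 n130
xy 534 -14 top 142 size 41 18 longaxis yaw 21 hue 14 score 0.48 n392
```

View pics/t2.png

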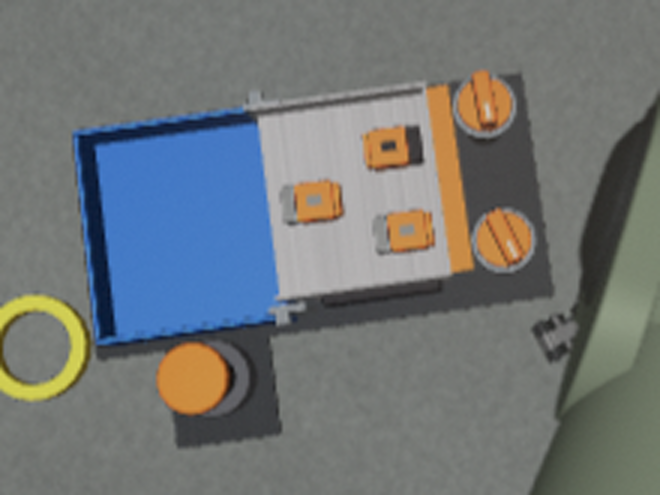

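All three blocks are on the tray, at crop pixels (313,200), (393,147) and (405,230), and the bench has no orange block left. Next is the near knob, whose bar is at 26° with its axis near (534,-12).

step_arm([
  [14, 19, 0, 0, 0, 0],
  [14, 19, 0, 0, 0, 0],
  [14, 19, -10, 0, 0, 0],
  [14, 19, -30, 0, 0, 0],
  [0, 0, -20, 0, 0, 0],
  [0, 0, 0, 0, 0, 0],
])

```text
clock: 23.55
tcp_pos: [532.4, -9.5, 189.8]
orientation: [-0.24, 0.971, 0.001, -0.002]
wrist_force: [-0.7, 0.1, -0.0]
grip_width: 44.9
finger_force: 0.0
```

```bash
python3 - <<'E'
from h import *
s=readout.get_state(); print(np.round(s["tcp_pos"],1))
p=cams.snapshot("wrist"); save(p,"w2.png"); W=cloud(p)
for n in ("knob_near","knob_far"):
    print(n,[(np.round(d["position"]),round(d["score"],2)) for d in cams.pinpoint(p,n+"_grip")])
m=(abs(W[...,2]-144)<5)&(p["range_z"]>0)&(abs(W[...,0]-534)<35)&(abs(W[...,1]+12)<35)
print(m.sum(), cv2.minAreaRect(W[m][:,:2].astype(np.float32)) if m.sum()>5 else "")
E
```

```text
[532.4  -9.5 189.8]
knob_near [(array([538.,  -8., 134.]), 0.9)]
knob_far [(array([645.,   5., 138.]), 0.77), (array([545.,  68.,  90.]), 0.64), (array([568., 142.,  91.]), 0.4), (array([613.,  76.,  87.]), 0.19)]
2336 ((534.9174194335938, -10.599109649658203), (41.73243713378906, 14.020902633666992), 25.830427169799805)
```

View pics/w2.png

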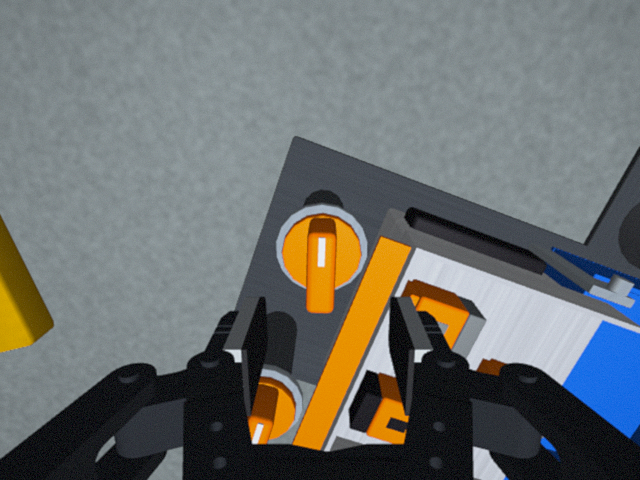

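Wrist view: the near knob bar at (320,265) is parallel to the fingers and between them. Descending and gripping with moderate force.

step_arm([
  [2, -1, -30, 0, 0, -1],
  [0, 0, -25, 0, 0, 0],
  [0, 0, -14, 0, 0, 0],
  [0, 0, -2, 0, 0, 0],
  [0, 0, 0, 0, 0, 0],
])

```text
clock: 24.32
tcp_pos: [536.5, -12.2, 121.2]
orientation: [-0.23, 0.973, -0.0, 0.001]
wrist_force: [0.1, 0.4, 0.2]
grip_width: 44.6
finger_force: 0.0
```

step_arm([
  [0, 0, 0, 0, 0, 0],
  [0, 0, 0, 0, 0, 0],
  [0, 0, 0, 0, 0, 0],
  [0, 0, 0, 0, 0, 0],
], claw=-1, grip_force=40)

```text
clock: 24.82
tcp_pos: [536.1, -11.4, 121.2]
orientation: [-0.231, 0.973, 0.0, 0.001]
wrist_force: [-1.8, 2.9, 4.6]
grip_width: 13.3
finger_force: 39.7
```

step_arm([
  [0, 0, 0, 0, 0, 9],
  [0, 0, 0, 0, 0, 10],
  [0, 0, 0, 0, 0, 10],
  [0, 0, 0, 0, 0, 10],
  [0, 0, 0, 0, 0, 10],
  [0, 0, 0, 0, 0, 10],
  [0, 0, 0, 0, 0, 10],
  [0, 0, 0, 0, 0, 10],
  [0, 0, 0, 0, 0, 10],
  [0, 0, 0, 0, 0, 10],
])

```text
clock: 26.08
tcp_pos: [536.3, -11.4, 121.3]
orientation: [0.891, -0.454, 0.0, -0.001]
wrist_force: [-0.5, 2.6, 5.8]
grip_width: 13.2
finger_force: 39.6
```

step_arm([
  [0, 0, 0, 0, 0, 5],
  [0, 0, 0, 0, 0, 3],
  [0, 0, 0, 0, 0, 0],
])

```text
clock: 26.45
tcp_pos: [536.4, -11.4, 121.2]
orientation: [0.919, -0.394, 0.0, -0.001]
wrist_force: [-1.4, 3.1, 5.1]
grip_width: 13.0
finger_force: 39.7
```

```bash
python3 - <<'E'
from h import *
s=readout.get_state(); print(np.round(s["tcp_pos"],1),s["wrist_torque"],s["wrist_force"],s["grip_width"],np.round(s["joint_positions"],2)); q=s["orientation"]; print(2*np.degrees(np.arctan2(q[1],q[0]))-90)
E
```

```text
[536.4 -11.4 121.2] [0.5608162  0.28759833 0.07398743] [-1.43563404  3.08802291  5.1070725 ] 13.004252958962198 [-0.16  0.4  -0.39  0.78  0.   -2.49]
-136.35909442433982
```

step_arm([
  [0, 0, 0, 0, 0, 2],
  [0, 0, 0, 0, 0, 2],
  [0, 0, 0, 0, 0, 0],
])

```text
clock: 26.82
tcp_pos: [536.4, -11.4, 121.3]
orientation: [0.932, -0.364, 0.0, -0.001]
wrist_force: [-0.8, 2.9, 6.2]
grip_width: 13.6
finger_force: 62.6
```

```bash
python3 - <<'E'
from h import *
s=readout.get_state(); print(np.round(s["tcp_pos"],1),s["wrist_torque"],s["grip_width"]); q=s["orientation"]; print(2*np.degrees(np.arctan2(q[1],q[0]))-90)
E
```

```text
[536.4 -11.4 121.3] [ 0.72021044  0.3208195  -1.62064678] 13.577194556750399
-132.63126654987434
```

step_arm([
  [0, 0, 0, 0, 0, -3],
  [0, 0, 0, 0, 0, 0],
  [0, 0, 0, 0, 0, 0],
], claw=0.05)

```text
clock: 27.2
tcp_pos: [535.9, -12.1, 120.3]
orientation: [0.923, -0.385, 0.0, 0.0]
wrist_force: [-0.7, 0.2, 0.5]
grip_width: 44.9
finger_force: 0.0
```

step_arm([
  [0, 0, 35, 0, 0, 0],
  [0, 0, 35, 0, 0, -5],
  [12, 2, 0, 0, 0, -10],
  [16, 2, 0, 0, 0, -10],
  [16, 2, 0, 0, 0, -10],
  [16, 2, 0, 0, 0, -10],
  [16, 2, 0, 0, 0, -10],
  [16, 2, 0, 0, 0, -10],
  [16, 2, 0, 0, 0, -10],
  [0, 0, 0, 0, 0, -10],
])

```text
clock: 28.45
tcp_pos: [644.8, 2.0, 189.8]
orientation: [-0.417, 0.909, -0.0, 0.0]
wrist_force: [-0.5, -0.4, -0.2]
grip_width: 44.9
finger_force: 0.0
```

step_arm([
  [0, 0, 0, 0, 0, -10],
  [0, 0, 0, 0, 0, -10],
  [0, 0, 0, 0, 0, -10],
  [0, 0, 0, 0, 0, -10],
  [0, 0, 0, 0, 0, 0],
])

```text
clock: 29.08
tcp_pos: [643.8, 2.0, 190.1]
orientation: [-0.085, 0.996, -0.0, -0.0]
wrist_force: [-0.5, 0.6, 0.9]
grip_width: 44.8
finger_force: 0.0
```

```bash
cat >> h.py <<'E'
def knobs(p):
    W=cloud(p)
    for c in ((535,-11),(644,3)):
        m=(abs(W[...,2]-143.5)<5)&(p["range_z"]>0)&(np.hypot(W[...,0]-c[0],W[...,1]-c[1])<32)
        if m.sum()>5: print("knob",c,m.sum(), cv2.minAreaRect(W[m][:,:2].astype(np.float32)))
def yaw():
    s=readout.get_state(); q=s["orientation"]; return np.round(s["tcp_pos"],1),2*np.degrees(np.arctan2(q[1],q[0]))-90,np.round(s["wrist_torque"],2)
E
python3 - <<'E'
from h import *
print(yaw()); knobs(cams.snapshot("wrist")); knobs(cams.snapshot("top"))
E
```

```text
(array([643.8,   2. , 190.1]), np.float64(99.7683407159949), array([-0.01,  0.01,  0.01]))
knob (535, -11) 3128 ((535.7964477539062, -10.593154907226562), (14.207443237304688, 41.270042419433594), 43.329681396484375)
knob (644, 3) 2348 ((644.1193237304688, 3.726591110229492), (41.78951644897461, 13.810242652893066), 10.364356994628906)
```

step_arm([
  [0, 1, -30, 0, 0, 0],
  [0, 0, -25, 0, 0, 0],
  [0, 0, -14, 0, 0, 0],
  [0, 0, -2, 0, 0, 0],
  [0, 0, 0, 0, 0, 0],
])

```text
clock: 29.8
tcp_pos: [644.4, 3.0, 120.0]
orientation: [-0.084, 0.996, -0.0, 0.001]
wrist_force: [0.1, 0.0, 0.8]
grip_width: 44.8
finger_force: 0.0
```

step_arm([
  [0, 0, 0, 0, 0, 0],
  [0, 0, 0, 0, 0, 0],
  [0, 0, 0, 0, 0, 0],
  [0, 0, 0, 0, 0, 0],
], claw=-1)

```text
clock: 30.3
tcp_pos: [644.5, 2.9, 120.3]
orientation: [-0.084, 0.996, -0.0, 0.001]
wrist_force: [-0.9, -0.4, 5.8]
grip_width: 13.3
finger_force: 41.1
```

step_arm([
  [0, 0, 0, 0, 0, 9],
  [0, 0, 0, 0, 0, 10],
  [0, 0, 0, 0, 0, 10],
  [0, 0, 0, 0, 0, 10],
  [0, 0, 0, 0, 0, 10],
  [0, 0, 0, 0, 0, 10],
  [0, 0, 0, 0, 0, 10],
  [0, 0, 0, 0, 0, 10],
  [0, 0, 0, 0, 0, 10],
  [0, 0, 0, 0, 0, 10],
])

```text
clock: 31.55
tcp_pos: [645.5, 2.3, 120.3]
orientation: [0.814, -0.581, 0.002, -0.001]
wrist_force: [1.9, -1.1, 3.5]
grip_width: 13.4
finger_force: 40.8
```

step_arm([
  [0, 0, 0, 0, 0, 10],
  [0, 0, 0, 0, 0, 10],
  [0, 0, 0, 0, 0, 4],
  [0, 0, 0, 0, 0, 2],
  [0, 0, 0, 0, 0, 0],
])

```text
clock: 32.17
tcp_pos: [645.7, 2.4, 120.4]
orientation: [0.922, -0.387, 0.002, -0.0]
wrist_force: [5.4, -1.3, 4.6]
grip_width: 13.3
finger_force: 42.3
```

```bash
python3 - <<'E'
from h import *
print(yaw())
E
```

```text
(array([645.7,   2.4, 120.4]), np.float64(-135.5059195081442), array([-0.28, -1.04, -0.85]))
```

step_arm([
  [0, 0, 0, 0, 0, -2],
  [0, 0, 0, 0, 0, 0],
  [0, 0, 0, 0, 0, 0],
], claw=0.05)

```text
clock: 32.55
tcp_pos: [642.8, 3.3, 118.5]
orientation: [0.916, -0.401, -0.001, 0.0]
wrist_force: [0.2, 0.2, 0.5]
grip_width: 44.7
finger_force: 0.0
```

step_arm([
  [0, 0, 40, 0, 0, 0],
  [0, 0, 50, 0, 0, -5],
  [-27, 28, 20, 0, 0, -10],
  [-27, 28, 0, 0, 0, -10],
  [-27, 28, 0, 0, 0, -10],
  [-27, 29, 0, 0, 0, -10],
  [-27, 29, 0, 0, 0, -10],
  [-27, 29, 0, 0, 0, -10],
  [-27, 29, 0, 0, 0, -10],
  [-28, 28, 0, 0, 0, -10],
], claw=-1)

```text
clock: 33.8
tcp_pos: [425.5, 231.8, 229.1]
orientation: [-0.401, 0.916, 0.0, -0.0]
wrist_force: [-0.8, 0.7, -0.0]
grip_width: -0.0
finger_force: 0.0
```

```bash
python3 - <<'E'
from h import *
print(yaw()); p=cams.snapshot("top"); knobs(p); blocks(p)
p=cams.snapshot("wrist"); knobs(p);W=cloud(p)
m=(abs(W[...,2]-130)<6)&(p["range_z"]>0)&(np.hypot(W[...,0]-428,W[...,1]-230)<45)
print(m.sum(), cv2.minAreaRect(W[m][:,:2].astype(np.float32)) if m.sum()>5 else "")
p=cams.snapshot("side"); knobs(p)
E
```

```text
(array([425.5, 231.8, 229.1]), np.float64(137.3154708145786), array([ 0.06, -0.01,  0.01]))
knob (535, -11) 106 ((535.36279296875, -10.61482048034668), (13.442983627319336, 39.76140594482422), 44.09284210205078)
knob (644, 3) 103 ((643.915283203125, 3.616201400756836), (13.68669319152832, 41.001380920410156), 43.08313751220703)
xy 542 69 top 117 size 46 30 longaxis yaw -82 hue 16 score 0.76 n285
xy 356 -252 top 27 size 46 30 longaxis yaw -37 hue 88 score 0.76 n266
xy 610 77 top 117 size 46 30 longaxis yaw -85 hue 15 score 0.74 n289
xy 517 -303 top 27 size 45 31 longaxis yaw 53 hue 29 score 0.64 n241
xy 567 142 top 117 size 46 30 longaxis yaw -82 hue 15 score 0.50 n267
xy 576 100 top 113 size 157 156 longaxis yaw 7 hue 16 score 0.30 n3427
6361 ((427.52587890625, 232.2509307861328), (54.9107551574707, 54.54539108276367), 1.9356907606124878)
knob (535, -11) 104 ((535.52734375, -12.881475448608398), (16.82057762145996, 41.690425872802734), 42.90459442138672)
knob (644, 3) 93 ((644.4903564453125, 1.2293663024902344), (16.27751922607422, 42.88310241699219), 40.68042755126953)
```

step_arm([
  [2, -1, -50, 0, 0, 0],
  [0, 0, -35, 0, 0, 0],
  [0, 0, -14, 0, 0, 0],
  [0, 0, -6, 0, 0, 0],
  [0, 0, -6, 0, 0, 0],
  [0, 0, -6, 0, 0, 0],
  [0, 0, -6, 0, 0, 0],
  [0, 0, -6, 0, 0, 0],
  [0, 0, -6, 0, 0, 0],
  [0, 0, -6, 0, 0, 0],
])

```text
clock: 35.25
tcp_pos: [428.2, 228.8, 89.2]
orientation: [-0.404, 0.915, -0.001, -0.001]
wrist_force: [-6.3, -4.9, 9.6]
grip_width: 0.2
finger_force: 4.6
```

step_arm([
  [0, 0, -5, 0, 0, 0],
  [0, 0, -5, 0, 0, 0],
  [0, 0, -5, 0, 0, 0],
  [0, 0, -3, 0, 0, 0],
  [0, 0, -2, 0, 0, 0],
  [0, 0, 0, 0, 0, 0],
])

```text
clock: 36.0
tcp_pos: [428.2, 228.8, 69.9]
orientation: [-0.404, 0.915, -0.001, -0.001]
wrist_force: [-8.0, -4.9, 15.9]
grip_width: 0.3
finger_force: 8.2
```

step_arm([
  [0, 0, -2, 0, 0, 0],
  [0, 0, -2, 0, 0, 0],
  [0, 0, 0, 0, 0, 0],
  [0, 0, 0, 0, 0, 0],
  [0, 0, 0, 0, 0, 0],
])

```text
clock: 36.62
tcp_pos: [428.4, 228.8, 69.5]
orientation: [-0.404, 0.915, -0.001, -0.0]
wrist_force: [-19.9, -8.6, 53.9]
grip_width: 0.0
finger_force: 26.9
```

```bash
python3 - <<'E'
from h import *
print(yaw()); p=cams.snapshot("top"); blocks(p); save(p,"t3.png",(160,170,380,335),3)
E
```

```text
(array([428.4, 228.8,  69.5]), np.float64(137.63082235060776), array([-1.83,  4.03, -0.06]))
xy 514 274 top 39 size 46 29 longaxis yaw -79 hue 16 score 0.64 n199
xy 516 -303 top 27 size 44 29 longaxis yaw 55 hue 29 score 0.60 n212
xy 553 261 top 40 size 46 28 longaxis yaw -86 hue 16 score 0.59 n231
xy 355 -251 top 28 size 44 29 longaxis yaw -34 hue 88 score 0.56 n228
xy 584 280 top 39 size 45 29 longaxis yaw 90 hue 16 score 0.54 n238
```

View pics/t3.png

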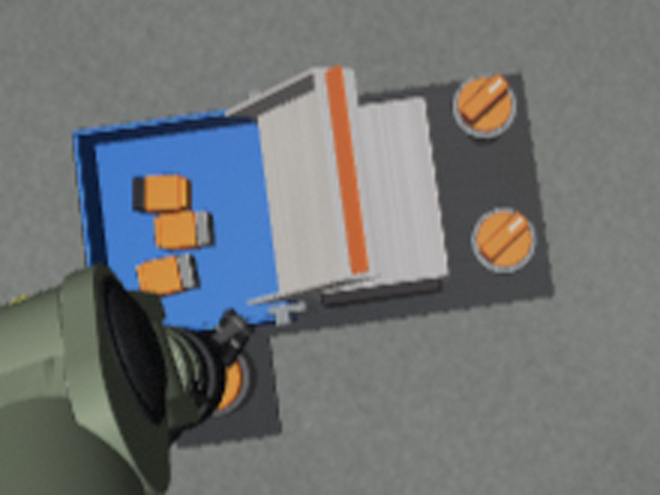

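All three blocks are in the bin at crop pixels (160,192), (183,230) and (167,275). The tray is tipped and the plunger is on its stop at 54 N. Now easing up.

step_arm([
  [0, 0, 5, 0, 0, 0],
  [0, 0, 8, 0, 0, 0],
  [0, 0, 8, 0, 0, 0],
  [0, 0, 8, 0, 0, 0],
  [0, 0, 8, 0, 0, 0],
  [0, 0, 8, 0, 0, 0],
  [0, 0, 8, 0, 0, 0],
  [0, 0, 8, 0, 0, 0],
  [0, 0, 20, 0, 0, 0],
  [0, 0, 50, 0, 0, 0],
])

```text
clock: 37.98
tcp_pos: [428.3, 229.4, 195.2]
orientation: [-0.404, 0.915, 0.0, -0.001]
wrist_force: [0.8, 0.1, -0.2]
grip_width: 0.1
finger_force: 0.0
```

step_arm([
  [0, 0, 20, 0, 0, 5],
  [27, -28, 10, 0, 0, 10],
  [27, -28, 0, 0, 0, 10],
  [27, -28, 0, 0, 0, 10],
  [27, -28, 0, 0, 0, 10],
  [27, -28, 0, 0, 0, 10],
  [27, -28, 0, 0, 0, 10],
  [27, -28, 0, 0, 0, 10],
  [26, -28, 0, 0, 0, 10],
  [0, 0, -10, 0, 0, 0],
], claw=0.05)

```text
clock: 39.22
tcp_pos: [646.7, 3.2, 216.0]
orientation: [0.915, -0.403, 0.002, -0.0]
wrist_force: [-0.7, 0.2, 0.3]
grip_width: 44.4
finger_force: 0.0
```

```bash
python3 - <<'E'
from h import *
print(yaw()); p=cams.snapshot("wrist"); knobs(p); p=cams.snapshot("top"); blocks(p); knobs(p)
W=cloud(p); m=(np.hypot(W[...,0]-427.5,W[...,1]-231)<20)&(p["range_z"]>0); print("plunger z",np.percentile(W[m][:,2],[20,50,90]))
E
```

```text
(array([646.7,   3.2, 216. ]), np.float64(-137.55406722556245), array([-0.  ,  0.04, -0.02]))
knob (535, -11) 1326 ((539.1068725585938, -13.540138244628906), (14.016138076782227, 33.85527801513672), 42.49433135986328)
knob (644, 3) 1885 ((644.7952880859375, 3.6112022399902344), (14.00102424621582, 41.66557312011719), 43.7855224609375)
xy 583 280 top 39 size 46 32 longaxis yaw -90 hue 16 score 0.75 n243
xy 555 260 top 39 size 47 32 longaxis yaw -88 hue 16 score 0.74 n258
xy 515 274 top 39 size 46 30 longaxis yaw -79 hue 16 score 0.66 n234
xy 517 -304 top 27 size 46 31 longaxis yaw 52 hue 29 score 0.55 n256
xy 356 -252 top 27 size 45 31 longaxis yaw -35 hue 88 score 0.55 n246
plunger z [127.56356698 129.34086596 132.30021355]
```

Plunger is up and the blocks are in the bin. Now gripping and tightening the far knob.

step_arm([
  [-2, 0, -40, 0, 0, 1],
  [0, 0, -30, 0, 0, 0],
  [0, 0, -20, 0, 0, 0],
  [0, 0, -5, 0, 0, 0],
  [0, 0, -2, 0, 0, 0],
  [0, 0, 0, 0, 0, 0],
])

```text
clock: 40.12
tcp_pos: [642.5, 6.2, 119.4]
orientation: [0.919, -0.394, 0.001, -0.0]
wrist_force: [0.2, 0.4, -0.2]
grip_width: 45.0
finger_force: 0.0
```

step_arm([
  [0, 0, 0, 0, 0, 0],
  [0, 0, 0, 0, 0, 0],
  [0, 0, 0, 0, 0, 0],
  [0, 0, 0, 0, 0, 0],
], claw=-1)

```text
clock: 40.62
tcp_pos: [642.4, 6.0, 119.1]
orientation: [0.919, -0.394, 0.001, -0.0]
wrist_force: [-0.9, 1.3, 5.7]
grip_width: 13.4
finger_force: 41.1
```

step_arm([
  [0, 0, 0, 0, 0, -9],
  [0, 0, 0, 0, 0, -10],
  [0, 0, 0, 0, 0, -10],
  [0, 0, 0, 0, 0, -10],
  [0, 0, 0, 0, 0, -10],
  [0, 0, 0, 0, 0, -10],
  [0, 0, 0, 0, 0, -10],
  [0, 0, 0, 0, 0, -10],
  [0, 0, 0, 0, 0, -10],
  [0, 0, 0, 0, 0, -10],
])

```text
clock: 41.88
tcp_pos: [648.4, 5.4, 119.2]
orientation: [-0.295, 0.955, -0.002, 0.006]
wrist_force: [16.7, -0.9, -8.2]
grip_width: 13.0
finger_force: 39.3
```

step_arm([
  [0, 0, 0, 0, 0, -10],
  [0, 0, 0, 0, 0, -10],
  [0, 0, 0, 0, 0, -5],
  [0, 0, 0, 0, 0, -3],
  [0, 0, 0, 0, 0, 0],
])

```text
clock: 42.5
tcp_pos: [649.2, 3.7, 119.3]
orientation: [-0.058, 0.998, -0.002, 0.007]
wrist_force: [18.4, -4.5, -9.8]
grip_width: 13.3
finger_force: 40.0
```

```bash
python3 - <<'E'
from h import *
print(yaw())
E
```

```text
(array([649.2,   3.7, 119.3]), np.float64(96.65337936402798), array([-0.99, -3.55,  0.67]))
```

step_arm([
  [0, 0, 0, 0, 0, 1],
  [0, 0, 0, 0, 0, 0],
  [0, 0, 0, 0, 0, 0],
], claw=0.05)

```text
clock: 42.88
tcp_pos: [641.2, 6.2, 118.0]
orientation: [-0.067, 0.998, 0.0, -0.001]
wrist_force: [0.2, 0.2, 1.1]
grip_width: 44.7
finger_force: 0.0
```

step_arm([
  [0, 0, 35, 0, 0, 0],
  [0, 0, 35, 0, 0, 5],
  [-15, -2, 0, 0, 0, 10],
  [-15, -2, 0, 0, 0, 10],
  [-15, -2, 0, 0, 0, 10],
  [-15, -2, 0, 0, 0, 10],
  [-15, -2, 0, 0, 0, 10],
  [-15, -2, 0, 0, 0, 10],
  [-10, -2, 0, 0, 0, 10],
  [0, 0, 0, 0, 0, 10],
])

```text
clock: 44.12
tcp_pos: [540.7, -7.9, 188.4]
orientation: [0.725, -0.689, -0.0, 0.0]
wrist_force: [1.1, 0.3, 0.4]
grip_width: 44.9
finger_force: 0.0
```

step_arm([
  [0, 0, 0, 0, 0, 10],
  [0, 0, 0, 0, 0, 10],
  [0, 0, 0, 0, 0, 10],
  [0, 0, 0, 0, 0, 10],
  [0, 0, 0, 0, 0, 0],
])

```text
clock: 44.75
tcp_pos: [541.5, -7.9, 188.3]
orientation: [0.915, -0.403, -0.0, 0.0]
wrist_force: [-0.3, -0.1, 0.6]
grip_width: 44.7
finger_force: 0.0
```

```bash
python3 - <<'E'
from h import *
print(yaw()); p=cams.snapshot("wrist"); knobs(p)
p=cams.snapshot("side"); knobs(p)
E
```

```text
(array([541.5,  -7.9, 188.3]), np.float64(-137.48011299031157), array([-0.  ,  0.01, -0.01]))
knob (535, -11) 2424 ((535.6768798828125, -10.60842514038086), (13.993657112121582, 42.31856918334961), 43.503082275390625)
knob (644, 3) 3326 ((644.226318359375, 3.660647392272949), (41.8498420715332, 14.521439552307129), 7.164437294006348)
knob (535, -11) 104 ((535.109130859375, -12.62322998046875), (17.023094177246094, 42.44957733154297), 43.792015075683594)
knob (644, 3) 94 ((643.7980346679688, 1.4399452209472656), (41.596702575683594, 15.88107967376709), 10.087971687316895)
```

Far knob is tight at 7.2°, which is the fixture yaw. Now the near knob.

step_arm([
  [-5, -3, -30, 0, 0, 1],
  [0, 0, -25, 0, 0, 0],
  [0, 0, -12, 0, 0, 0],
  [0, 0, -2, 0, 0, 0],
  [0, 0, 0, 0, 0, 0],
])

```text
clock: 45.48
tcp_pos: [537.4, -11.0, 119.9]
orientation: [0.919, -0.394, 0.0, -0.0]
wrist_force: [0.6, -0.1, 0.9]
grip_width: 44.9
finger_force: 0.0
```

step_arm([
  [0, 0, 0, 0, 0, 0],
  [0, 0, 0, 0, 0, 0],
  [0, 0, 0, 0, 0, 0],
  [0, 0, 0, 0, 0, 0],
], claw=-1)

```text
clock: 45.98
tcp_pos: [536.8, -11.7, 120.2]
orientation: [0.919, -0.394, 0.0, 0.001]
wrist_force: [-3.3, -1.0, 5.6]
grip_width: 13.5
finger_force: 39.9
```

step_arm([
  [0, 0, 0, 0, 0, -9],
  [0, 0, 0, 0, 0, -10],
  [0, 0, 0, 0, 0, -10],
  [0, 0, 0, 0, 0, -10],
  [0, 0, 0, 0, 0, -10],
  [0, 0, 0, 0, 0, -10],
  [0, 0, 0, 0, 0, -10],
  [0, 0, 0, 0, 0, -10],
  [0, 0, 0, 0, 0, -10],
  [0, 0, 0, 0, 0, -10],
])

```text
clock: 47.22
tcp_pos: [535.7, -11.7, 120.2]
orientation: [-0.295, 0.956, -0.001, -0.001]
wrist_force: [-5.9, -2.5, 9.0]
grip_width: 13.3
finger_force: 40.3
```

step_arm([
  [0, 0, 0, 0, 0, -10],
  [0, 0, 0, 0, 0, -10],
  [0, 0, 0, 0, 0, -5],
  [0, 0, 0, 0, 0, -3],
  [0, 0, 0, 0, 0, 0],
])

```text
clock: 47.85
tcp_pos: [535.5, -11.4, 120.2]
orientation: [-0.058, 0.998, -0.001, -0.001]
wrist_force: [-5.9, -1.3, 9.3]
grip_width: 13.2
finger_force: 40.9
```

```bash
python3 - <<'E'
from h import *
print(yaw())
E
```

```text
(array([535.5, -11.4, 120.2]), np.float64(96.70070074088613), array([-0.36,  1.32,  0.56]))
```

step_arm([
  [0, 0, 0, 0, 0, 1],
  [0, 0, 0, 0, 0, 0],
  [0, 0, 0, 0, 0, 0],
], claw=0.05)

```text
clock: 48.22
tcp_pos: [537.1, -11.0, 119.2]
orientation: [-0.067, 0.998, 0.0, 0.0]
wrist_force: [0.2, -0.1, 0.1]
grip_width: 44.7
finger_force: 0.0
```

step_arm([
  [0, 0, 35, 0, 0, 0],
  [0, 0, 50, 0, 0, 0],
  [-20, -40, 20, 0, 0, 0],
  [-20, -50, 0, 0, 0, 0],
  [-20, -50, 0, 0, 0, 0],
  [-10, -20, 0, 0, 0, 0],
  [0, 0, 0, 0, 0, 0],
  [0, 0, 0, 0, 0, 0],
])

```text
clock: 49.22
tcp_pos: [467.1, -170.5, 224.2]
orientation: [-0.067, 0.998, 0.0, 0.0]
wrist_force: [0.6, 0.5, -0.3]
grip_width: 44.8
finger_force: 0.0
```

```bash
python3 - <<'E'
from h import *
print(yaw()); p=cams.snapshot("top"); blocks(p); knobs(p); save(p,"t4.png",(160,140,560,340),2)
W=cloud(p); m=(np.hypot(W[...,0]-427.5,W[...,1]-231)<20)&(p["range_z"]>0); print("plunger z",np.percentile(W[m][:,2],[20,50,90]))
for n in ("meter","driver","tape"): print(n,[np.round(d["position"]) for d in cams.pinpoint(p,n)][:1])
E
```

```text
(array([ 467.1, -170.5,  224.2]), np.float64(97.64789480594285), array([0.02, 0.01, 0.02]))
xy 584 281 top 39 size 45 29 longaxis yaw 88 hue 16 score 0.60 n232
xy 509 274 top 39 size 47 31 longaxis yaw 89 hue 16 score 0.59 n256
xy 535 251 top 39 size 46 28 longaxis yaw 89 hue 16 score 0.49 n211
knob (535, -11) 105 ((535.4613037109375, -10.896781921386719), (41.418190002441406, 13.614463806152344), 7.972299575805664)
knob (644, 3) 104 ((644.189453125, 3.3839683532714844), (41.2482795715332, 13.93250846862793), 7.446196556091309)
plunger z [127.30670501 129.54301632 131.9178375 ]
meter [array([ 709., -251.,   -0.])]
driver [array([ 591., -441.,   -3.])]
tape [array([453., 389.,  -1.])]
```

View pics/t4.png

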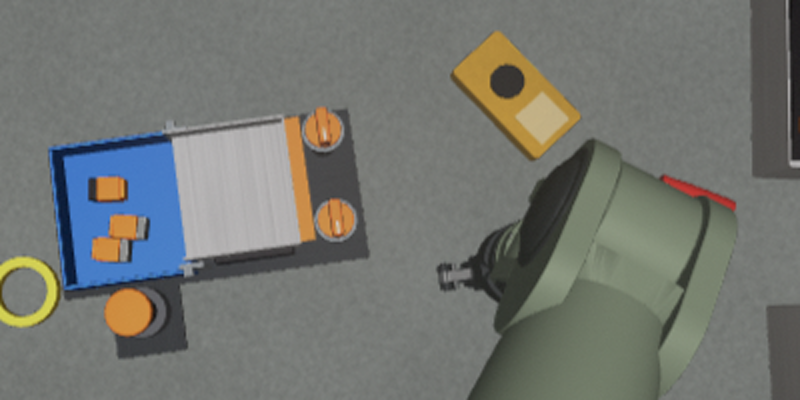

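Final picture: the blocks are in the bin at (108,189), (128,227) and (110,249). The tray is level and the plunger is up. Both knob bars are in line with the fixture, the bystanders have not moved, and the arm is clear.

```bash
python3 -c "
from rig import robot; print(robot.job_done())"
```

```text
the job is handed in; nothing more can be done
None
```

I put all three orange blocks in the blue bin, with the plunger back up, the tray level, both knobs tight and the bystanders where they lay, and handed the job in at about 49 s; the hand-in returned no verdict.

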